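# Seat a vial in the pump clamp and hold it clamped

### The job

Stand the amber vial upright in the middle of the narrow raised pedestal of the bench clamp and let go of it. Then pump the clamp's red trigger towards its black grip post, stroke by stroke, until the sliding pad presses the vial against the fixed jaw with the pad's spring about half compressed, never all the way, since the glass would break. Finish while still holding the trigger pulled at that pressure, and leave the three blue-capped vials alone.

Things in the scene. Friction and masses are not known exactly. Their poses are not given: they have to be found in the camera images.
- vial_center (a point): Centre (half-way up, on the axis) of the amber glass vial with a grey crimped cap: 36 mm diameter, 75 mm tall, about 50 g, standing on the bench at the start. z is its axis, upwards.
- clamp: Grey hand-pumped bench clamp, bolted down, 262 mm long, 48 mm wide. Origin on the bench under the centre of the pedestal. Its +x points from the trigger along the bar to the fixed jaw, z up. Along that x axis: grip post at -146 mm, trigger pivot at -117 mm (102 mm above the bench), pad, pedestal at 0, fixed jaw at +24 mm. Its base reaches from -203 to +59 mm. The place for the vial is open from above and from both sides (clamp's y).
- pedestal_top (a point): Centre of the top of the aluminium pedestal, 35 mm above the bench; the top is 40 mm long (clamp's x) and 26 mm wide (clamp's y), narrower than the vial.
- fixed_jaw: Fixed jaw: upright plate 36 mm wide with a black rubber face that lies 24 mm from the pedestal's centre (clamp's +x) and looks towards the pad; top at 78 mm above the bench. The body's origin and axes coincide with those of the clamp. The pad pushes the vial over the last few mm against it.
- pad_face (a point): Centre of the front of the black rubber pad (34 mm wide, 32 mm high, 57 mm above the bench) on the end of the toothed bar; it moves to the clamp's +x. The pad's back carries a red sleeve that disappears into the dark bar head as the pad's spring is compressed: 13 mm of red show when free, about half of it at the right pressure.
- trigger_bar (a point): Centre of the trigger's red cross bar: 14 mm diameter, 36 mm long (along the clamp's y), about 159 mm above the bench at the top of the steel lever, 57 mm above the pivot. At rest its axis lies 38 mm in front (clamp's +x) of the grip post's centre; fully pulled, 21 mm. It can be squeezed against the grip post by two fingers from above, or pinched and drawn. It moves to the clamp's -x when pulled.
- grip_post (a point): Centre of the gripping part of the fixed black grip post, 11 mm thick along the clamp's x, 26 mm wide, rising to 184 mm above the bench; the point lies at the cross bar's height (159 mm). Its back face lies 5.5 mm to the clamp's -x of this point. Over post and bar: 50 mm at rest, 34 mm with the trigger fully pulled.
- trigger (a joint): Trigger lever, rad: 0 at rest, 0.29 fully pulled to the post (0.29 rad is 16.5 mm at the cross bar). A spring returns it when let go. Pulling it takes 3 to 5 N at the cross bar, up to about 17 N when the pad presses.
- jaw (a joint): Toothed bar, m: 0 fully back, grows towards the fixed jaw; at most 0.062. Pulling the trigger drives it 2/3 as far as the cross bar moves, after up to 5 mm of play (tooth pitch 4.5 mm): mostly 9 mm a full stroke. As the trigger returns (let it go right back) the pawl clicks over the teeth and a 4.5 N friction brake holds the bar to a mm or so. At 0 the free pad face is 60 mm before the pedestal centre.
- pad (a joint): Compression of the spring behind the pad, m: 0 free, 0.013 fully compressed, 1.5 N per mm. The brake alone cannot hold more than 3 mm: when the trigger is let go the pressure falls to that.
- blue_1: Bystander: small white-bodied vial with a blue cap, 31 mm wide, 56 mm tall; origin under its centre.
- blue_2: Bystander: a second such vial, 30 mm wide, 58 mm tall; origin under its centre.
- blue_3: Bystander: a third such vial, 30 mm wide, 56 mm tall; origin under its centre.

How it is judged:
By the outcome, as a careful person would: the job done as asked, in the order asked, and still so for the second after the job is handed in, while the arm keeps its last pose, push and grip.
It also fails if it takes over 67 s, if anything falls off the work surface, if the arm or the gripper's body presses on something with over 40 N, if the wrist force passes 120 N, or if a joint passes its speed limit or range.

### The arm

A 6-joint arm with a two-finger parallel gripper is mounted at the origin on a cart in front of the work surface, level with it; the furniture and walls round the work are solid. World frame = base frame: x ahead of the robot, y to its left, z up, the work surface at z = 0. Lengths are in m, angles in degrees, forces in N, time in s.
With the tool pointing down it reaches from about 0.375 to 0.9 m from the base axis. Payload 3.1 kg.
Tool frame: the origin (TCP) lies at the very end of the fingers, on their centre line; the grasp point (between the pads) lies behind it (bot.grip_depth is the z of the grasp point in the tool frame, in m); z points along the fingers, y is the direction in which the jaws open and shut (so a half turn about z gives the same grasp; the last joint's range is limited). The gripper opens to 87 mm and grips with 3 to 60 N. Pads are 19 mm wide; open, the fingers measure 117 mm over their backs; the gripper's body (75 mm by 190 mm) begins 51 mm behind the grasp point.
Start: joints at [-76.404, 30.224, 82.088, -0, 67.689, -10.227], TCP at [0.252, -0.572, 0.201] pointing down, gripper open.
Joint ranges: [-176.69, 176.69], [-43.24, 126.21], [12.49, 139.97], [-82, 262], [0, 151.66], [-163.58, 163.58]. Speed limits (degrees/s): [159.86, 159.86, 180, 180, 180, 180].

### API

Orientations are given as a 3x3 rotation matrix whose columns are the frame's x, y, z axes.
In Python, from rig import bot, vision gives the robot as it stands. The module is installed in compiled form; this text tells all that it offers.
- The arm moves only by the shell command python3 -m jog 'ROWS'. ROWS is JSON, a list of rows, each a list of 3 entries, a list of its own where there are three numbers: the shift along the tool's x, y, z in mm, then the turn, a rotation vector about the tool's x, y, z in degrees, then the closure, from 0 (fully open) to 1 (shut). In form: [[[dx, dy, dz], [wx, wy, wz], fingers], ...]. A call has 1 to 12 rows; each row is the pose to reach, as a shift and turn from the pose commanded when the call began, along the tool's axes at that moment; what a row does not reach only later rows make up. A row lasts 1/12 s, in which the tool goes at most 41.7 mm and 7.16 degrees, less where a joint would pass 70% of its speed; a pose out of reach is approached as far as the arm can. A call with a gripper value outside its range is refused whole. The fingers move at their own pace and stop on an object; the grip force is fixed at half the most. Time passes only in rows, so rows that repeat a pose let the fingers close. It gives the time, the measured TCP pose, the force and the opening at its end, in the units of the state.
- bot.read_state(): the state, without advancing time (a new reading comes with each control period).
- vision.capture(name): name is "scene" or "top" or "wrist"; returns the picture (384x512x3 uint8, red, green, blue); there is no depth.
- vision.camera_info(name): a dict with "intrinsics" (3x3 intrinsics, pixels), "camera_from_world" (4x4, takes a point from world to camera coordinates); the wrist camera has in their place "mount" (4x4, takes a point from camera to tool coordinates, whose origin is the TCP and whose axes are the flange's). Camera axes: x right, y up, looking along -z (the intrinsics and any distortion apply to the point x, -y, -z); pixel columns grow to the right and rows downward; lengths in m; the calibration is good to about 2 mm. A picture is of the moment at which its call begins: read the wrist's pose just before it. camera_info takes no time and is no camera call.
- bot.hand_in(): hands the job in, once; it reports no verdict.
The state is a dict: "time_s": time; "joint_positions": joint angles; "qvel": joint speeds; "tau": joint torques, N m; "position": TCP position; "tcp_rot": TCP orientation; "force": force on the tool from outside, world axes, zero at the start; "moment": the same for the moment, N m; "opening": opening from 0.0 (shut) to 1.0 (fully open).
Only numpy, scipy, OpenCV 4.12 (cv2) and the standard library are available. Lean on these libraries where they do the work, as an engineer would, in place of code of your own. Each camera call takes 0.05 s, during which the arm holds its last target. There are 200 camera calls.

## Working session

There is one attempt and no reset: what is moved stays moved. The work goes in short steps, Python scripts to look and compute and a shell command to move; the robot and the scene stay as the last step left them, time stands still between calls to the robot, and variables do not carry over. Pictures are saved under pics/ and viewed, about 8 in all and at most 12, crops included, and the job is handed in when it is done.

```bash
mkdir -p pics; python3 - <<'E'
from rig import bot, vision
import cv2, numpy as np
for n in ("scene","top"):
    im=vision.capture(n); cv2.imwrite(f"pics/{n}0.png",cv2.cvtColor(im,cv2.COLOR_RGB2BGR))
    i=vision.camera_info(n); print(n,{k:np.round(v,4).tolist() if not isinstance(v,str) else v for k,v in i.items()})
i=vision.camera_info("wrist");print(i)
s=bot.read_state();print(s, bot.grip_depth)
a=cv2.imread("pics/scene0.png");b=cv2.imread("pics/top0.png")
cv2.imwrite("pics/both0.png",cv2.resize(np.vstack([a,b]),(800,1200))[:,:]) 
E
```

```text
scene {'intrinsics': [[382.2119, 0.0, 255.4959], [0.0, 382.2119, 198.4118], [0.0, 0.0, 1.0]], 'camera_from_world': [[0.6681, -0.7439, -0.0167, -0.2923], [0.3743, 0.3166, 0.8716, -0.3509], [-0.6431, -0.5885, 0.49, -0.7694], [0.0, 0.0, 0.0, 1.0]]}
top {'intrinsics': [[494.247, 0.0, 254.1262], [0.0, 494.247, 188.0577], [0.0, 0.0, 1.0]], 'camera_from_world': [[0.0195, -0.9998, -0.0098, 0.0821], [0.9822, 0.0174, 0.1871, -0.5858], [-0.1869, -0.0133, 0.9823, -1.338], [0.0, 0.0, 0.0, 1.0]]}
{'intrinsics': array([[305.85075297,   0.        , 252.21014944],
       [  0.        , 305.85075297, 188.38871354],
       [  0.        ,   0.        ,   1.        ]]), 'mount': array([[ 3.36398606e-04,  9.64025533e-01,  2.65809439e-01,
         7.15270813e-02],
       [ 9.99999851e-01, -4.38697151e-04,  3.25483922e-04,
        -2.77658015e-04],
       [ 4.30384655e-04,  2.65809290e-01, -9.64025537e-01,
        -1.84027276e-01],
       [ 0.00000000e+00,  0.00000000e+00,  0.00000000e+00,
         1.00000000e+00]])}
{'time_s': 0.1, 'joint_positions': array([-7.64040158e+01,  3.02735486e+01,  8.21474388e+01, -2.75177475e-03,
        6.76889602e+01, -1.02270247e+01]), 'qvel': array([-0.02591002, -0.07483721, -0.11172438, -0.04165305,  0.03803592,
       -0.08663843]), 'tau': array([-7.61899610e-04, -4.40985596e+01, -1.77150160e+01,  6.34347531e-02,
        5.33927442e-02, -4.35102629e-05]), 'position': array([ 0.25229837, -0.57106633,  0.20057941]), 'tcp_rot': array([[ 9.14790229e-01,  4.03928944e-01, -4.94281310e-04],
       [ 4.03929137e-01, -9.14788397e-01,  1.85472786e-03],
       [ 2.97015460e-04, -1.89634155e-03, -9.99998158e-01]]), 'force': array([-0.01382233,  0.97573073, -0.66517677]), 'moment': array([ 0.04840996,  0.06659303, -0.02982252]), 'opening': 0.9979287496289245} -0.0187
```

View pics/scene0.png

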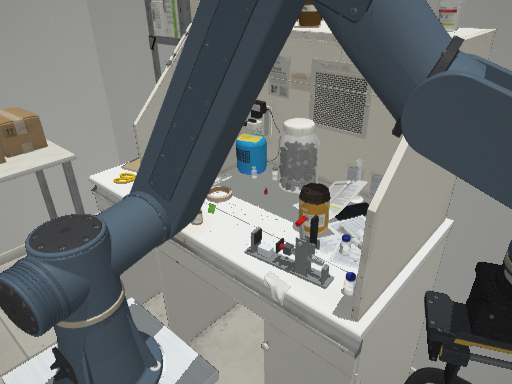

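View pics/top0.png

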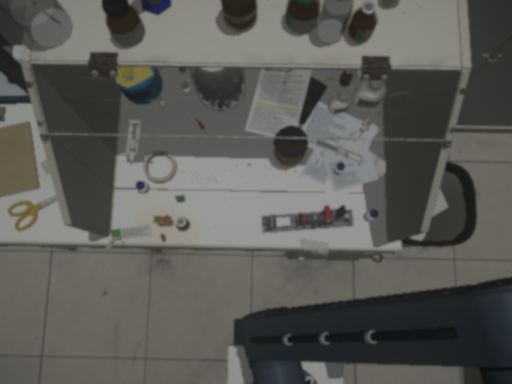

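The scene view shows the clamp at (290,260), with its trigger at the right end, and the arm covering part of the bench. In the top view the clamp spans (263–353, 205–232). The amber vial is probably at (183,223), and the blue caps are at (142,186), (340,167) and (374,213). Next I'll measure the details on an enlarged crop.

```bash
cat > h.py <<'E'
from rig import bot, vision
import cv2, numpy as np
def ray(n,u,v,cw=None):
    i=vision.camera_info(n); K=i["intrinsics"]
    d=np.linalg.inv(K)@[u,v,1]; d=d*[1,-1,-1]
    if n=="wrist":
        s=cw or bot.read_state(); M=i["mount"]; R=s["tcp_rot"]@M[:3,:3]; o=s["position"]+s["tcp_rot"]@M[:3,3]
        return o,R@d
    T=i["camera_from_world"]; return -T[:3,:3].T@T[:3,3], T[:3,:3].T@d
def onz(n,u,v,z,cw=None):
    o,d=ray(n,u,v,cw); return o+d*(z-o[2])/d[2]
def proj(n,p,cw=None):
    i=vision.camera_info(n);K=i["intrinsics"]
    if n=="wrist":
        s=cw or bot.read_state(); M=i["mount"]; R=s["tcp_rot"]@M[:3,:3]; o=s["position"]+s["tcp_rot"]@M[:3,3]
        c=R.T@(np.asarray(p)-o)
    else: T=i["camera_from_world"]; c=T[:3,:3]@p+T[:3,3]
    q=K@(c*[1,-1,-1]); return q[:2]/q[2]
def blobs(im,m,amin=8):
    n,l,st,c=cv2.connectedComponentsWithStats(m.astype(np.uint8))
    return [(st[k,4],np.round(c[k],1).tolist(),st[k,:4].tolist()) for k in range(1,n) if st[k,4]>=amin]
def snap(n,name):
    s=bot.read_state(); im=vision.capture(n); cv2.imwrite(f"pics/{name}.png",cv2.cvtColor(im,cv2.COLOR_RGB2BGR)); return im,s
E
python3 - <<'E'
from h import *
b=cv2.imread("pics/top0.png"); h=cv2.cvtColor(b,cv2.COLOR_BGR2HSV)
red=((h[...,0]<8)|(h[...,0]>172))&(h[...,1]>130)&(h[...,2]>50); red[:,:]&=True
for x in blobs(b,red[195:240,120:400],4): print("red",x)
blue=(h[...,0]>105)&(h[...,0]<130)&(h[...,1]>100)
for x in blobs(b,blue,8): print("blue",x)
c=b[150:246,110:400]; c=np.clip(c*1.3,0,255).astype(np.uint8)
c=np.vstack([cv2.resize(c[:, :145],None,fx=5.5,fy=3.1*1.77,interpolation=cv2.INTER_CUBIC)[:520],])
d=cv2.resize(np.clip(b[195:240,255:385]*1.3,0,255).astype(np.uint8),None,fx=6.15,fy=6.15,interpolation=cv2.INTER_CUBIC)
e=cv2.resize(np.clip(b[195:245,130:230]*1.3,0,255).astype(np.uint8),None,fx=6,fy=6,interpolation=cv2.INTER_CUBIC)
e=cv2.copyMakeBorder(e,0,0,0,d.shape[1]-e.shape[1],cv2.BORDER_CONSTANT)
cv2.imwrite("pics/crop1.png",np.vstack([d,e]))
print(onz("top",182.5,222,.075),onz("top",263,222,.03),onz("top",353,218,.03))
E
```

```text
red (np.int32(32), [207.2, 17.8], [206, 12, 4, 11])
red (np.int32(8), [183.9, 23.9], [183, 23, 3, 3])
blue (np.int32(217), [156.2, 5.9], [143, 0, 27, 14])
blue (np.int32(14), [340.2, 165.6], [338, 164, 5, 4])
blue (np.int32(13), [139.8, 184.8], [138, 183, 5, 4])
blue (np.int32(14), [372.9, 213.1], [372, 211, 3, 5])
[0.48203673 0.28766885 0.075     ] [0.49151653 0.06624911 0.03      ] [ 0.50759327 -0.18858547  0.03      ]
```

View pics/crop1.png

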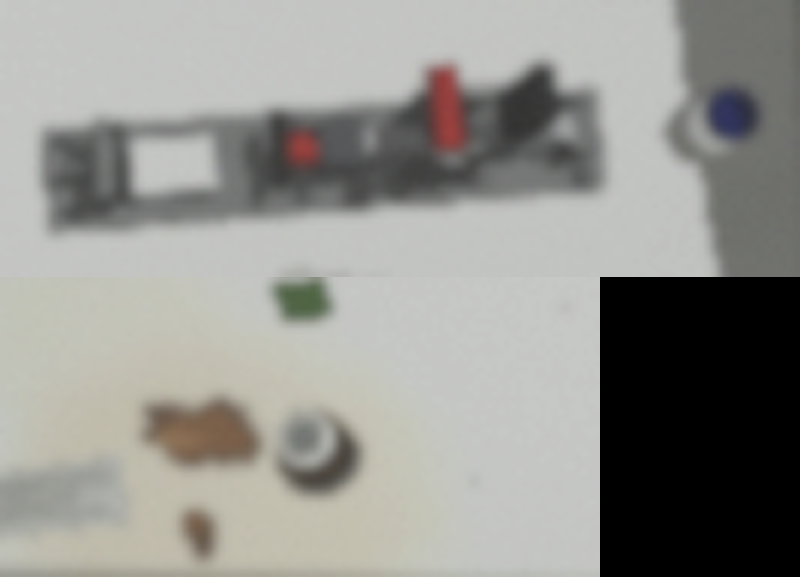

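The top crop shows the clamp's +x pointing towards world +y (left). The red bar is at about top px (327.5,212.8), the pedestal at (283.2,221.4) and the vial cap at (180.7,221.5). Next I'll work out rough poses and the move to a wrist view over the clamp.

```bash
cat >> h.py <<'E'
from scipy.spatial.transform import Rotation as Ro
def down(yaw):
    c,s=np.cos(np.radians(yaw)),np.sin(np.radians(yaw)); return np.array([[c,s,0],[s,-c,0],[0,0,-1]])
def delta(p,yaw,p0=None,R0=None):
    s=bot.read_state(); R0=s["tcp_rot"] if R0 is None else R0; p0=s["position"] if p0 is None else np.asarray(p0)
    return np.round(R0.T@(np.asarray(p)-p0)*1000,1), np.round(Ro.from_matrix(R0.T@down(yaw)).as_rotvec(degrees=True),2)
E
python3 - <<'E'
from h import *
v=onz("top",180.7,221.5,.075); p=onz("top",283.2,221.4,.035); b=onz("top",327.5,212.8,.163)
print("vial",v,"ped",p,"bar",b, "dist",np.linalg.norm((b-p)[:2]))
d=p-b; yaw=np.degrees(np.arctan2(d[1],d[0])); print("yaw",yaw)
for n,(u,w) in dict(b2=(340.2,165.6),b1=(139.8,184.8),b3=(372.9,213.1)).items(): print(n,onz("top",u,w,.056))
print("wallfoot",onz("top",400,240,0),onz("top",365,195,0),onz("top",110,238,0))
print(delta([.38,-.05,.3],yaw)); print(delta([.45,0,.28],yaw))
E
```

```text
vial [0.48332574 0.29268745 0.075     ] ped [0.49366544 0.00926836 0.035     ] bar [ 0.50231389 -0.09832803  0.163     ] dist 0.10794340685012672
yaw 94.59547321132705
b2 [ 0.65327663 -0.15008587  0.056     ]
b1 [0.58772812 0.41657612 0.056     ]
b3 [ 0.51891952 -0.23924457  0.056     ]
wallfoot [ 0.4504674  -0.32765965  0.        ] [ 0.57981507 -0.23041701  0.        ] [0.44059759 0.5069535  0.        ]
(array([ 327.3, -425.3,  -98.5]), array([ -0.08,  -0.08, -70.77]))
(array([ 411.5, -442.7,  -78.5]), array([ -0.08,  -0.08, -70.77]))
```

```bash
python3 -m jog '[[[100,-160,-98],[0,0,-10],0],[[200,-300,-98],[0,0,-30],0],[[327,-425,-98],[0,0,-45],0],[[327,-425,-98],[0,0,-71],0],[[327,-425,-98],[0,0,-71],0],[[327,-425,-98],[0,0,-71],0],[[327,-425,-98],[0,0,-71],0],[[327,-425,-98],[0,0,-71],0],[[327,-425,-98],[0,0,-71],0],[[327,-425,-98],[0,0,-71],0],[[327,-425,-98],[0,0,-71],0],[[327,-425,-98],[0,0,-71],0]]'; python3 - <<'E'
from h import *
print(bot.read_state()["joint_positions"],delta([.45,0,.28],94.6))
E
```

```text
time_s: 1.1
position: [0.3678, -0.0943, 0.2926]
tcp_rot: [[-0.083, 0.997, -0.0], [0.997, 0.083, 0.0], [0.0, -0.0, -1.0]]
force: [2.0, -0.7, -0.2]
opening: 0.998
[-3.13827496e+01  3.38370566e+00  1.06761886e+02  6.84527019e-03
  6.98623220e+01 -3.61742171e+01] (array([87.1, 89.8, 12.6]), array([-0.  , -0.01,  0.19]))
```

```bash
python3 -m jog '[[[50,90,13],[0,0,0],0],[[50,90,13],[0,0,0],0],[[50,90,13],[0,0,0],0],[[50,90,13],[0,0,0],0],[[50,90,13],[0,0,0],0],[[50,90,13],[0,0,0],0],[[50,90,13],[0,0,0],0]]'; python3 - <<'E'
from h import *
im,s=snap("wrist","w1")
print(s["position"],s["qvel"].round(1))
for n,p in dict(ped=[.4937,.0093,.035],bar=[.5023,-.0983,.163],vial=[.4833,.2927,.075]).items(): print(n,proj("wrist",np.array(p),s))
E
```

```text
time_s: 1.68
position: [0.4525, -0.0395, 0.2792]
tcp_rot: [[-0.083, 0.997, -0.001], [0.997, 0.083, 0.0], [0.0, -0.001, -1.0]]
force: [0.2, -0.1, -0.2]
opening: 0.999
[ 0.45250636 -0.03951277  0.27924758] [-0.6 -0.3 -0.   0.1 -0.2 -0. ]
ped [286.12644114 124.85371945]
bar [295.47754548 236.10315561]
vial [ 311.86797384 -160.78012933]
```

View pics/w1.png

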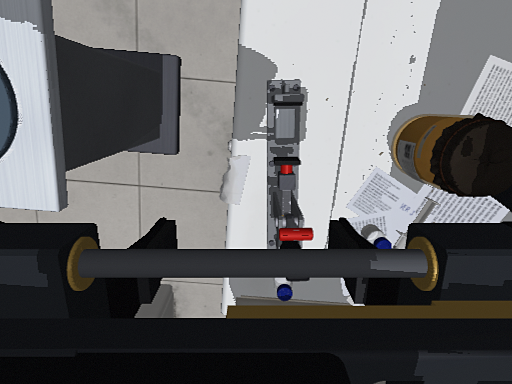

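The wrist view shows the clamp upright in the image. The pedestal is at about (286,123), the jaw at (286,100), the pad and red sleeve at (286,165), and the bar at (296,234). All of these match the top-camera projections to 1–2 px. I'll refine by colour and compute the vial approach.

```bash
python3 - <<'E'
from h import *
s=bot.read_state()
b=cv2.imread("pics/w1.png"); h=cv2.cvtColor(b,cv2.COLOR_BGR2HSV)
red=((h[...,0]<8)|(h[...,0]>172))&(h[...,1]>130)&(h[...,2]>60)
for x in blobs(b,red[140:260,250:340],10): print("red",x)
print(b[123,262:312].mean(axis=1).round().tolist()); print(b[92:160,286].mean(axis=1).round().tolist())
print(b[135,262:312].mean(axis=1).round().tolist())
for yaw in(94.6,): print(delta([.4833,.2927,.16],yaw))
E
```

```text
red (np.int32(97), [35.9, 28.9], [30, 25, 12, 9])
red (np.int32(405), [44.8, 94.0], [29, 88, 34, 13])
[225.0, 222.0, 220.0, 213.0, 168.0, 70.0, 126.0, 127.0, 126.0, 125.0, 128.0, 117.0, 58.0, 79.0, 114.0, 132.0, 133.0, 129.0, 125.0, 125.0, 128.0, 126.0, 125.0, 125.0, 127.0, 127.0, 122.0, 121.0, 124.0, 125.0, 124.0, 123.0, 106.0, 62.0, 67.0, 66.0, 63.0, 87.0, 136.0, 128.0, 128.0, 126.0, 119.0, 159.0, 233.0, 223.0, 221.0, 221.0, 221.0, 221.0]
[57.0, 66.0, 105.0, 127.0, 62.0, 66.0, 67.0, 68.0, 70.0, 61.0, 22.0, 15.0, 17.0, 22.0, 77.0, 69.0, 74.0, 133.0, 133.0, 129.0, 129.0, 129.0, 128.0, 129.0, 128.0, 128.0, 127.0, 128.0, 127.0, 127.0, 127.0, 127.0, 128.0, 127.0, 127.0, 126.0, 127.0, 127.0, 126.0, 127.0, 125.0, 127.0, 127.0, 127.0, 128.0, 125.0, 66.0, 66.0, 67.0, 68.0, 67.0, 63.0, 69.0, 136.0, 131.0, 59.0, 67.0, 68.0, 67.0, 68.0, 67.0, 65.0, 66.0, 67.0, 72.0, 0.0, 12.0, 10.0]
[125.0, 125.0, 126.0, 128.0, 116.0, 81.0, 134.0, 120.0, 59.0, 60.0, 61.0, 62.0, 64.0, 81.0, 117.0, 131.0, 131.0, 127.0, 124.0, 126.0, 127.0, 124.0, 123.0, 124.0, 127.0, 127.0, 123.0, 119.0, 124.0, 125.0, 124.0, 119.0, 88.0, 64.0, 68.0, 67.0, 66.0, 93.0, 135.0, 129.0, 127.0, 126.0, 120.0, 160.0, 232.0, 223.0, 221.0, 221.0, 221.0, 221.0]
(array([328.7,  58.1, 119.4]), array([-0.04, -0.  ,  0.13]))
```

```bash
python3 -m jog '[[[329,58,119],[0,0,0],0],[[329,58,119],[0,0,0],0],[[329,58,119],[0,0,0],0],[[329,58,119],[0,0,0],0],[[329,58,119],[0,0,0],0],[[329,58,119],[0,0,0],0],[[329,58,119],[0,0,0],0],[[329,58,119],[0,0,0],0],[[329,58,119],[0,0,0],0],[[329,58,119],[0,0,0],0],[[329,58,119],[0,0,0],0],[[329,58,119],[0,0,0],0]]'; python3 - <<'E'
from h import *
im,s=snap("wrist","w2")
print(s["position"],s["qvel"].round(1))
print(proj("wrist",np.array([.4833,.2927,.075]),s))
E
```

```text
time_s: 2.73
position: [0.4838, 0.2922, 0.1608]
tcp_rot: [[-0.083, 0.997, -0.0], [0.997, 0.083, -0.001], [-0.001, -0.0, -1.0]]
force: [-1.1, -0.1, -0.6]
opening: 1.001
[0.48379914 0.29224456 0.16077216] [-0.9 -0.8  0.1  0.1 -0.1  0.2]
[252.98740182 185.97324283]
```

View pics/w2.png

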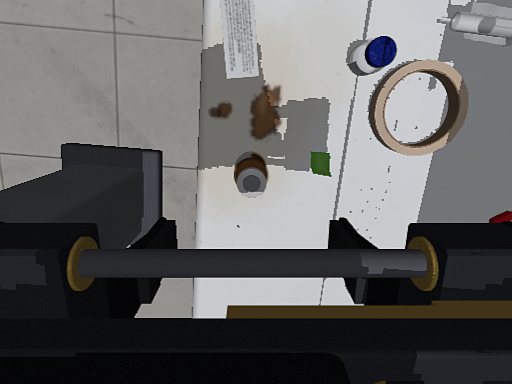

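The vial cap is centred at about (251,184), within 2 px of the prediction, so the jaws straddle it. Descending to grasp.

```bash
python3 -m jog '[[[0,0,40],[0,0,0],0],[[0,0,80],[0,0,0],0],[[0,0,115],[0,0,0],0],[[0,0,138],[0,0,0],0],[[0,0,138],[0,0,0],0],[[0,0,138],[0,0,0],0],[[0,0,138],[0,0,0],0.4],[[0,0,138],[0,0,0],1],[[0,0,138],[0,0,0],1],[[0,0,138],[0,0,0],1],[[0,0,138],[0,0,0],1],[[0,0,138],[0,0,0],1]]'; python3 -m jog '[[[0,0,0],[0,0,0],1],[[0,0,0],[0,0,0],1],[[0,0,0],[0,0,0],1]]'
```

```text
time_s: 3.78
position: [0.484, 0.2939, 0.0231]
tcp_rot: [[-0.084, 0.996, 0.001], [0.996, 0.084, 0.0], [0.0, 0.001, -1.0]]
force: [0.0, 0.5, -0.3]
opening: 0.629
time_s: 4.03
position: [0.4837, 0.2938, 0.0224]
tcp_rot: [[-0.084, 0.996, -0.0], [0.996, 0.084, -0.0], [-0.0, -0.0, -1.0]]
force: [-1.0, 0.6, 0.3]
opening: 0.403
```

```bash
python3 - <<'E'
from h import *
print(delta([.4937,.0103,.150],94.6))
E
python3 -m jog '[[[0,0,-40],[0,0,0],1],[[0,0,-80],[0,0,0],1],[[0,0,-120],[0,0,0],1],[[0,0,-128],[0,0,0],1]]'; python3 - <<'E'
from h import *
print(delta([.4937,.0103,.150],94.6))
E
```

```text
(array([-283.3,  -13.9, -127.6]), array([-0.01,  0.  ,  0.23]))
time_s: 4.37
position: [0.4876, 0.2954, 0.1564]
tcp_rot: [[-0.084, 0.996, 0.011], [0.996, 0.084, 0.004], [0.003, 0.011, -1.0]]
force: [0.8, -0.1, -0.5]
opening: 0.096
(array([-284.6,  -18.1,    5.3]), array([ 0.63, -0.18,  0.24]))
```

The opening fell to 0.096, so the vial isn't in the grasp as planned. I'll look.

```bash
python3 - <<'E'
from h import *
im,s=snap("wrist","w3"); t,_=snap("top","t3")
print(s["opening"],s["position"],s["tcp_rot"].round(3).tolist())
a=cv2.imread("pics/w3.png"); b=cv2.imread("pics/t3.png")[180:250,120:260]
b=cv2.resize(b,(512,256)); cv2.imwrite("pics/c3.png",np.vstack([a[:340],b]))
E
```

```text
0.09630191566450985 [0.48764223 0.29537848 0.15638417] [[-0.084, 0.996, 0.011], [0.996, 0.084, 0.004], [0.003, 0.011, -1.0]]
```

View pics/c3.png

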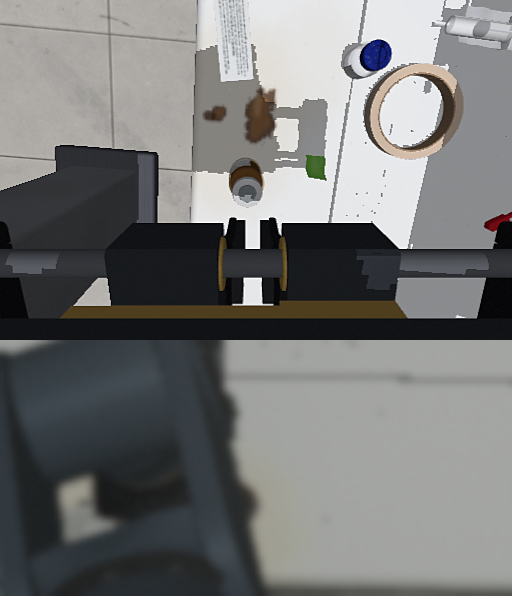

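The wrist view shows the vial still standing at about (246,190), with the fingers shut beside it. The opening shrank at a constant rate, so the fingers may have been still closing, and not touching the glass, when I lifted. I'll check the vial's position numerically.

```bash
python3 - <<'E'
from h import *
s=bot.read_state()
for z in (.06,.075,.09): print(z, onz("wrist",247,192,z,s))
print("TCP px",proj("wrist",s["position"],s),"grasp px",proj("wrist",s["position"]+s["tcp_rot"]@[0,0,-.0187],s))
print("vial est px",proj("wrist",np.array([.4833,.2927,.075]),s),proj("wrist",np.array([.4833,.2927,.0]),s))
a=cv2.imread("pics/w3.png")[130:330,180:330]; a=cv2.resize(a,None,fx=3,fy=3,interpolation=cv2.INTER_CUBIC)
b=cv2.imread("pics/w2.png")[130:330,180:330]; b=cv2.resize(b,None,fx=2,fy=3,interpolation=cv2.INTER_CUBIC)
cv2.imwrite("pics/c4.png",np.hstack([a,b]))
E
```

```text
0.06 [0.48074009 0.28696578 0.06      ]
0.075 [0.48055291 0.29125704 0.075     ]
0.09 [0.48036573 0.29554831 0.09      ]
TCP px [253.97273314 221.18612084] grasp px [254.14306652 232.99102646]
vial est px [250.2045805  190.69338143] [250.22918786 172.66184841]
```

View pics/c4.png

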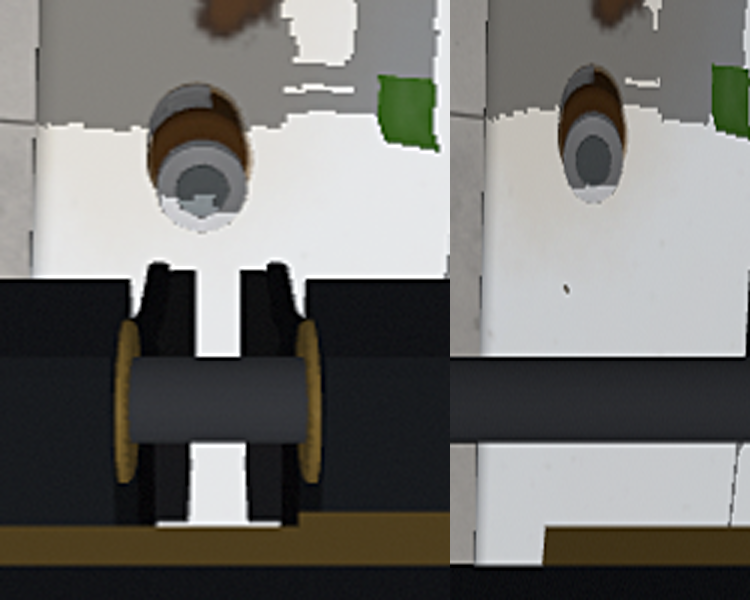

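The vial never moved: both cameras still agree to about 2 mm. The fingers had only just reached glass width when I lifted. I'll reopen, redo the grasp and wait for the grip to settle.

```bash
python3 - <<'E'
from h import *
print(delta([.482,.293,.0225],94.6))
E
python3 -m jog '[[[0,-5,0],[0,0,0],0],[[0,-5,0],[0,0,0],0],[[0,-5,0],[0,0,0],0],[[0,-5,0],[0,0,0],0],[[0,-5,0],[0,0,0],0],[[0,-5,0],[0,0,0],0],[[0,-5,0],[0,0,0],0],[[0,-5,0],[0,0,0],0]]'; python3 - <<'E'
from h import *
print(delta([.482,.293,.0225],94.6))
E
```

```text
(array([ -1.4,  -4.5, 130.5]), array([ 0.35, -0.1 ,  0.23]))
time_s: 5.13
position: [0.4788, 0.2933, 0.1502]
tcp_rot: [[-0.084, 0.996, -0.0], [0.996, 0.084, -0.0], [-0.0, -0.0, -1.0]]
force: [0.4, 0.1, 0.1]
opening: 0.554
(array([ -0.5,   3.2, 127.7]), array([-0.02,  0.01,  0.22]))
```

```bash
python3 -m jog '[[[0,3,0],[0,0,0],0],[[0,3,0],[0,0,0],0],[[0,3,25],[0,0,0],0],[[0,3,50],[0,0,0],0],[[0,3,80],[0,0,0],0],[[0,3,110],[0,0,0],0],[[0,3,127],[0,0,0],0.2],[[0,3,127],[0,0,0],1],[[0,3,127],[0,0,0],1],[[0,3,127],[0,0,0],1],[[0,3,127],[0,0,0],1],[[0,3,127],[0,0,0],1]]'; python3 -m jog '[[[0,0,0],[0,0,0],1],[[0,0,0],[0,0,0],1],[[0,0,0],[0,0,0],1],[[0,0,0],[0,0,0],1],[[0,0,0],[0,0,0],1],[[0,0,0],[0,0,0],1],[[0,0,0],[0,0,0],1]]'
```

```text
time_s: 6.13
position: [0.483, 0.294, 0.025]
tcp_rot: [[-0.084, 0.996, 0.003], [0.996, 0.084, 0.001], [0.001, 0.003, -1.0]]
force: [0.4, -0.7, -0.0]
opening: 0.635
time_s: 6.72
position: [0.4821, 0.2937, 0.0238]
tcp_rot: [[-0.084, 0.996, 0.001], [0.996, 0.084, 0.0], [0.0, 0.001, -1.0]]
force: [-0.5, -0.5, 4.8]
opening: 0.356
```

```bash
python3 -m jog '[[[0,0,0],[0,0,0],1],[[0,0,0],[0,0,0],1]]';python3 -m jog '[[[0,0,-6],[0,0,0],1],[[0,0,-12],[0,0,0],1],[[0,0,-18],[0,0,0],1],[[0,0,-20],[0,0,0],1],[[0,0,-20],[0,0,0],1]]'; python3 - <<'E'
from h import *
im,s=snap("wrist","w5")
print(s["opening"],s["position"])
a=im[120:330,160:350]; cv2.imwrite("pics/c5.png",cv2.resize(a,None,fx=3,fy=3,interpolation=cv2.INTER_CUBIC)[...,::-1])
E
```

```text
time_s: 6.88
position: [0.4821, 0.2937, 0.0237]
tcp_rot: [[-0.084, 0.996, 0.001], [0.996, 0.084, 0.0], [0.0, 0.001, -1.0]]
force: [-0.4, 0.3, 6.1]
opening: 0.356
time_s: 7.3
position: [0.4822, 0.2937, 0.0442]
tcp_rot: [[-0.084, 0.996, 0.001], [0.996, 0.084, 0.001], [0.0, 0.001, -1.0]]
force: [0.4, -0.2, 0.2]
opening: 0.355
0.3552962319869056 [0.48217578 0.2937499  0.04415312]
```

View pics/c5.png

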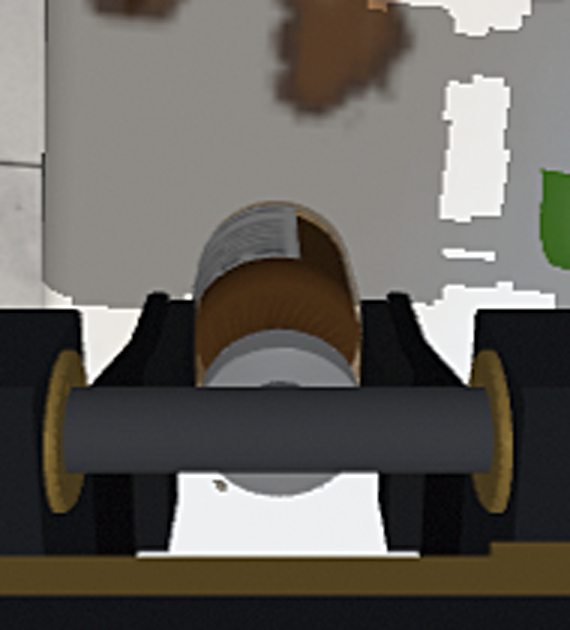

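The vial is now held: the opening is steady at 0.355 after the lift, and the vial stands upright between the pads. The cap ellipse is centred at about crop (280,411), which is px (253.3,257). I'll check its offset in the tool frame and compute the placing move.

```bash
python3 - <<'E'
from h import *
s=bot.read_state()
c=onz("wrist",253.3,257,.0954,s); f=onz("wrist",253,187,.0204,s)
print("cap centre tool",s["tcp_rot"].T@(c-s["position"])*1000,"bottom front edge",s["tcp_rot"].T@(f-s["position"])*1000)
print(delta([.4937,.0093,.150],94.6))
E
```

```text
cap centre tool [  2.02803366  -0.60441997 -51.62376174] bottom front edge [16.45227333 -0.59362347 23.3789339 ]
(array([-284.3,  -12.1, -106.3]), array([ 0.04, -0.01,  0.22]))
```

```bash
python3 -m jog '[[[0,0,-35],[0,0,0],1],[[0,0,-70],[0,0,0],1],[[-25,0,-105],[0,0,0],1],[[-60,-4,-105],[0,0,0],1],[[-95,-8,-105],[0,0,0],1],[[-130,-12,-105],[0,0,0],1],[[-165,-12,-105],[0,0,0],1],[[-200,-12,-105],[0,0,0],1],[[-235,-12,-105],[0,0,0],1],[[-262,-12,-105],[0,0,0],1],[[-283,-12,-105],[0,0,0],1],[[-283,-12,-105],[0,0,0],1]]'; python3 -m jog '[[[0,0,0],[0,0,0],1],[[0,0,0],[0,0,0],1]]'; python3 - <<'E'
from h import *
im,s=snap("wrist","w6")
print(s["opening"],s["position"])
print(delta([.4934,.0105,.0602],94.6))
a=im[60:330,160:350]; cv2.imwrite("pics/c6.png",cv2.resize(a,None,fx=2.2,fy=2.2,interpolation=cv2.INTER_CUBIC)[...,::-1])
E
```

```text
time_s: 8.35
position: [0.4945, 0.0068, 0.1483]
tcp_rot: [[-0.08, 0.997, 0.001], [0.997, 0.08, -0.001], [-0.002, 0.001, -1.0]]
force: [0.1, -0.4, -0.2]
opening: 0.359
time_s: 8.52
position: [0.493, 0.0111, 0.1481]
tcp_rot: [[-0.084, 0.996, -0.001], [0.996, 0.084, 0.001], [0.001, -0.001, -1.0]]
force: [-0.5, -0.9, -0.9]
opening: 0.359
0.3591554564250053 [0.4930253  0.01105113 0.14813409]
(array([-1. ,  0.3, 88. ]), array([-0.05, -0.04,  0.26]))
```

View pics/c6.png

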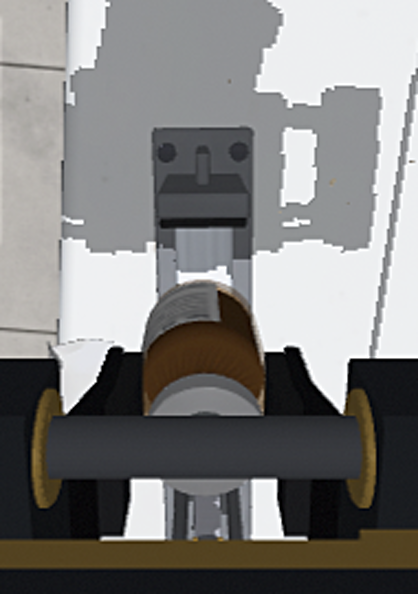

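The view shows the vial held in line with the clamp: the vial axis at crop column 203 and the jaw centre at 204. Lowering it onto the pedestal.

```bash
python3 -m jog '[[[-1,0,25],[0,0,0],1],[[-1,0,50],[0,0,0],1],[[-1,0,70],[0,0,0],1],[[-1,0,82],[0,0,0],1],[[-1,0,86],[0,0,0],1],[[-1,0,88],[0,0,0],1],[[-1,0,88],[0,0,0],1],[[-1,0,88],[0,0,0],1],[[-1,0,88],[0,0,0],1]]'
```

```text
time_s: 9.32
position: [0.4944, 0.0097, 0.0613]
tcp_rot: [[-0.085, 0.996, 0.002], [0.996, 0.085, -0.0], [-0.001, 0.002, -1.0]]
force: [0.5, -0.6, -0.3]
opening: 0.36
```

```bash
python3 -m jog '[[[0,0,1],[0,0,0],1],[[0,0,1],[0,0,0],1],[[0,0,1],[0,0,0],1]]'; python3 -m jog '[[[0,0,1],[0,0,0],1],[[0,0,1],[0,0,0],1],[[0,0,1],[0,0,0],1]]'
```

```text
time_s: 9.57
position: [0.4939, 0.0095, 0.0598]
tcp_rot: [[-0.084, 0.996, 0.001], [0.996, 0.084, -0.0], [-0.0, 0.001, -1.0]]
force: [0.4, 0.0, -0.9]
opening: 0.357
time_s: 9.82
position: [0.494, 0.0094, 0.0587]
tcp_rot: [[-0.084, 0.996, 0.001], [0.996, 0.084, -0.0], [-0.0, 0.001, -1.0]]
force: [0.3, -0.6, 3.7]
opening: 0.357
```

The upward force shows contact at the expected height, so I'll release and lift straight up.

```bash
python3 -m jog '[[[0,0,0],[0,0,0],0.6],[[0,0,0],[0,0,0],0.5],[[0,0,0],[0,0,0],0.4],[[0,0,0],[0,0,0],0.3],[[0,0,0],[0,0,0],0.25],[[0,0,0],[0,0,0],0.25],[[0,0,0],[0,0,0],0.25]]'; python3 -m jog '[[[0,0,-15],[0,0,0],0.2],[[0,0,-40],[0,0,0],0.2],[[0,0,-75],[0,0,0],0.2],[[0,0,-110],[0,0,0],0.2],[[0,0,-140],[0,0,0],0.6],[[0,0,-170],[0,0,0],1],[[-20,0,-190],[0,0,0],1],[[-20,0,-190],[0,0,0],1],[[-20,0,-190],[0,0,0],1],[[-20,0,-190],[0,0,0],1],[[-20,0,-190],[0,0,0],1]]'; python3 - <<'E'
from h import *
im,s=snap("wrist","w7"); im2,_=snap("scene","s7")
a=cv2.resize(im[50:300,160:360],None,fx=2,fy=2,interpolation=cv2.INTER_CUBIC); b=cv2.resize(im2[215:290,235:345],(400*11//10,300))
b=cv2.copyMakeBorder(b,0,200,0,0,cv2.BORDER_CONSTANT)
cv2.imwrite("pics/c7.png",np.hstack([a,b[:500,:400]])[...,::-1]); print(s["position"],s["opening"])
ped=[.4936,.0098,.035]; 
for z in (.035,.11): print(proj("wrist",np.array([.4934,.0098,z]),s))
E
```

```text
time_s: 10.4
position: [0.4936, 0.0096, 0.0583]
tcp_rot: [[-0.084, 0.996, -0.0], [0.996, 0.084, 0.0], [0.0, -0.0, -1.0]]
force: [0.6, -0.1, -0.2]
opening: 0.721
time_s: 11.32
position: [0.4939, -0.0096, 0.2467]
tcp_rot: [[-0.084, 0.996, -0.004], [0.996, 0.084, 0.001], [0.002, -0.004, -1.0]]
force: [-0.2, 0.4, 0.7]
opening: 0.354
[ 0.49386542 -0.00963285  0.24668005] 0.35435863792669
[254.66971744 147.0715495 ]
[254.93083005 156.53969254]
```

View pics/c7.png

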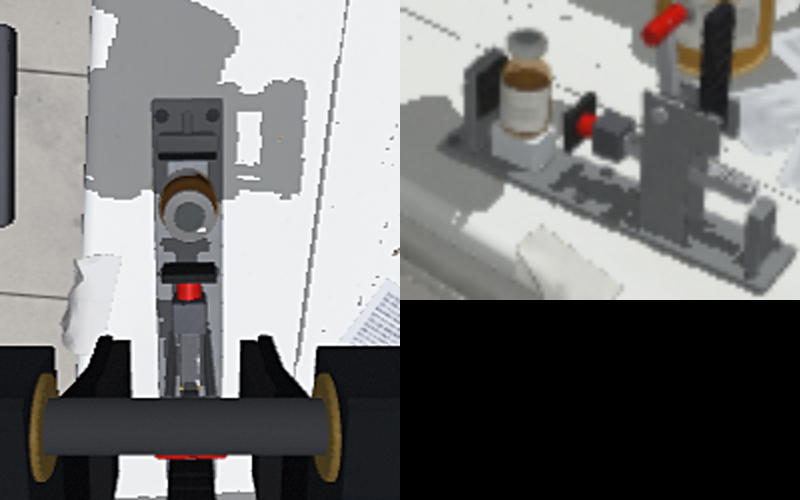

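The wrist and scene views show the vial upright in the middle of the pedestal: cap at px (254,158), with the prediction for a centred vial at (255,156.5). The pad is fully back and its red sleeve is visible. I plan to push the cross bar with the closed fingers from its front side.

```bash
python3 - <<'E'
from h import *
print(delta([.5003,-.0729,.142],94.6))
E
python3 -m jog '[[[-63,0,0],[0,0,0],1],[[-63,1,0],[0,0,0],1],[[-63,1,30],[0,0,0],1],[[-63,1,65],[0,0,0],1],[[-63,1,95],[0,0,0],1],[[-63,1,104],[0,0,0],1],[[-63,1,104],[0,0,0],1],[[-63,1,104],[0,0,0],1]]'; python3 - <<'E'
from h import *
print(delta([.5003,-.0729,.142],94.6))
im,s=snap("wrist","w8")
h=cv2.cvtColor(im,cv2.COLOR_RGB2HSV); red=((h[...,0]<8)|(h[...,0]>172))&(h[...,1]>130)&(h[...,2]>60)
print(blobs(im,red,15)); print(onz("wrist",254,170,.057,s))
E
```

```text
(array([-63.7,   1.1, 104.7]), array([-0.2 , -0.08,  0.25]))
time_s: 12.08
position: [0.5018, -0.0728, 0.1442]
tcp_rot: [[-0.084, 0.996, -0.001], [0.996, 0.084, 0.0], [0.001, -0.001, -1.0]]
force: [0.6, 0.1, 0.6]
opening: 0.005
(array([ 0.1, -1.5,  2.2]), array([-0.05, -0.03,  0.25]))
[(np.int32(235), [251.1, 158.4], [243, 152, 18, 14])]
[ 0.50093145 -0.05770181  0.057     ]
```

```bash
cat >> h.py <<'E'
def mon():
    im,s=snap("wrist","m")
    h=cv2.cvtColor(im,cv2.COLOR_RGB2HSV); red=((h[...,0]<8)|(h[...,0]>172))&(h[...,1]>130)&(h[...,2]>60)
    B=max(blobs(im,red[60:205,215:290],10) or [(0,[0,0],[0]*4)]); a,c,bb=B
    x0,y0,w,hh=bb; x0+=215; y0+=60
    u=np.array([np.cos(np.radians(94.6)),np.sin(np.radians(94.6))]); ped=np.array([.4936,.0098])
    f=lambda r:(onz("wrist",x0+w/2,r,.063,s)[:2]-ped)@u*1000
    # per-column mean red length in the middle columns
    m=red[y0-2:y0+hh+2,x0+3:x0+w-3]; L=m.sum(0).mean()
    print("t",round(s["time_s"],2),"tool",round((s["position"][:2]-ped)@u*1000,1),"sleeve rows",y0,y0+hh,"L",round(L,2),"clamp-x front,back mm",np.round([f(y0),f(y0+L)],1),"area",a,"F",s["force"].round(1))
E
python3 -c "from h import *; mon()"
python3 -m jog '[[[-3,0,2],[0,0,0],1],[[-6,0,2],[0,0,0],1],[[-9,0,2],[0,0,0],1],[[-9,0,2],[0,0,0],1]]'
python3 -m jog '[[[-3,0,0],[0,0,0],1],[[-5,0,0],[0,0,0],1],[[-5,0,0],[0,0,0],1]]'
python3 -m jog '[[[-3,0,0],[0,0,0],1],[[-5,0,0],[0,0,0],1],[[-5,0,0],[0,0,0],1]]'; python3 -c "from h import *; mon()"
```

```text
t 12.13 tool -83.4 sleeve rows 151 165 L 14.0 clamp-x front,back mm [-50.4 -62.8] area 231 F [ 0.3 -0.3 -0.2]
time_s: 12.52
position: [0.503, -0.0828, 0.1431]
tcp_rot: [[-0.083, 0.997, 0.002], [0.997, 0.083, -0.001], [-0.001, 0.002, -1.0]]
force: [0.8, -0.5, -0.0]
opening: 0.002
time_s: 12.77
position: [0.5031, -0.0865, 0.1429]
tcp_rot: [[-0.083, 0.997, 0.001], [0.997, 0.083, 0.001], [0.001, 0.001, -1.0]]
force: [0.6, 4.9, 5.1]
opening: 0.005
time_s: 13.02
position: [0.5035, -0.0906, 0.1433]
tcp_rot: [[-0.083, 0.997, 0.001], [0.997, 0.083, 0.003], [0.002, 0.001, -1.0]]
force: [-0.8, 7.5, 8.1]
opening: 0.003
t 13.02 tool -100.9 sleeve rows 128 143 L 15.0 clamp-x front,back mm [-47.7 -60.4] area 265 F [-0.8  7.5  8.1]
```

Contact works and the pad advances, but there is an 8 N upward component, so the bar sits on the tapered fingertips. I'll retract, go 12 mm lower so the straight part of the fingers pushes, and repeat.

```bash
python3 -m jog '[[[8,0,0],[0,0,0],1],[[18,0,0],[0,0,0],1],[[18,1,6],[0,0,0],1],[[18,1,12],[0,0,0],1],[[18,1,12],[0,0,0],1],[[13,1,12],[0,0,0],1],[[9,1,12],[0,0,0],1],[[5,1,12],[0,0,0],1],[[1,1,12],[0,0,0],1],[[1,1,12],[0,0,0],1]]'; python3 -c "from h import *; mon()"
python3 -m jog '[[[-3,0,0],[0,0,0],1],[[-6,0,0],[0,0,0],1],[[-7,0,0],[0,0,0],1],[[-7,0,0],[0,0,0],1]]';python3 -c "from h import *; mon()"
```

```text
time_s: 13.9
position: [0.5035, -0.0894, 0.1308]
tcp_rot: [[-0.082, 0.997, -0.001], [0.997, 0.082, 0.004], [0.005, -0.001, -1.0]]
force: [-1.1, 7.9, 5.6]
opening: 0.003
t 13.9 tool -99.7 sleeve rows 128 144 L 15.64 clamp-x front,back mm [-45.5 -58.1] area 285 F [-1.1  7.9  5.6]
time_s: 14.28
position: [0.5041, -0.0957, 0.131]
tcp_rot: [[-0.082, 0.997, -0.001], [0.997, 0.082, 0.005], [0.005, -0.001, -1.0]]
force: [0.8, 8.9, 7.8]
opening: 0.005
t 14.28 tool -106.0 sleeve rows 114 131 L 16.85 clamp-x front,back mm [-40.7 -54. ] area 314 F [0.8 8.9 7.8]
```

```bash
python3 -m jog '[[[10,0,0],[0,0,0],1],[[20,0,0],[0,0,0],1],[[20,0,0],[0,0,0],1],[[20,0,0],[0,0,0],1],[[13,0,0],[0,0,0],1],[[7,0,0],[0,0,0],1],[[2,0,0],[0,0,0],1],[[-3,0,0],[0,0,0],1],[[-3,0,0],[0,0,0],1],[[-3,0,0],[0,0,0],1]]'; python3 -c "from h import *; mon()"
python3 -m jog '[[[13,0,0],[0,0,0],1],[[23,0,0],[0,0,0],1],[[23,0,0],[0,0,0],1],[[23,0,0],[0,0,0],1]]';python3 -c "from h import *; mon()"
```

```text
time_s: 15.17
position: [0.5043, -0.0958, 0.1311]
tcp_rot: [[-0.08, 0.997, -0.001], [0.997, 0.08, 0.011], [0.011, -0.0, -1.0]]
force: [0.6, 17.9, 10.3]
opening: 0.008
t 15.17 tool -106.1 sleeve rows 102 119 L 17.0 clamp-x front,back mm [-31.2 -44.4] area 325 F [ 0.6 17.9 10.3]
time_s: 15.55
position: [0.5031, -0.0782, 0.1303]
tcp_rot: [[-0.085, 0.996, -0.0], [0.996, 0.085, -0.001], [-0.001, -0.0, -1.0]]
force: [-0.2, 0.2, 0.8]
opening: 0.006
t 15.55 tool -88.5 sleeve rows 125 141 L 16.0 clamp-x front,back mm [-32.2 -45. ] area 300 F [-0.2  0.2  0.8]
```

```bash
for i in 1; do python3 -m jog '[[[-6,0,0],[0,0,0],1],[[-12,0,0],[0,0,0],1],[[-18,0,0],[0,0,0],1],[[-21,0,0],[0,0,0],1],[[-21,0,0],[0,0,0],1],[[-21,0,0],[0,0,0],1],[[-10,0,0],[0,0,0],1],[[0,0,0],[0,0,0],1],[[0,0,0],[0,0,0],1],[[0,0,0],[0,0,0],1]]' | grep force; python3 -c "from h import *; mon()"; done
python3 -m jog '[[[-6,0,0],[0,0,0],1],[[-12,0,0],[0,0,0],1],[[-18,0,0],[0,0,0],1],[[-21,0,0],[0,0,0],1],[[-21,0,0],[0,0,0],1],[[-21,0,0],[0,0,0],1]]' | grep force;python3 -c "from h import *; mon()"
python3 - <<'E'
from h import *
im,s=snap("wrist","w9"); cv2.imwrite("pics/c9.png",cv2.resize(im[40:230,190:320],None,fx=3.1,fy=3.1,interpolation=cv2.INTER_CUBIC)[...,::-1])
E
```

```text
force: [-0.2, -0.1, 0.0]
t 16.43 tool -88.3 sleeve rows 113 130 L 16.43 clamp-x front,back mm [-22.6 -35.5] area 310 F [-0.2 -0.1  0. ]
force: [-0.1, 12.4, 8.6]
t 16.98 tool -106.1 sleeve rows 81 96 L 14.85 clamp-x front,back mm [-15.6 -26.7] area 274 F [-0.1 12.4  8.6]
```

View pics/c9.png

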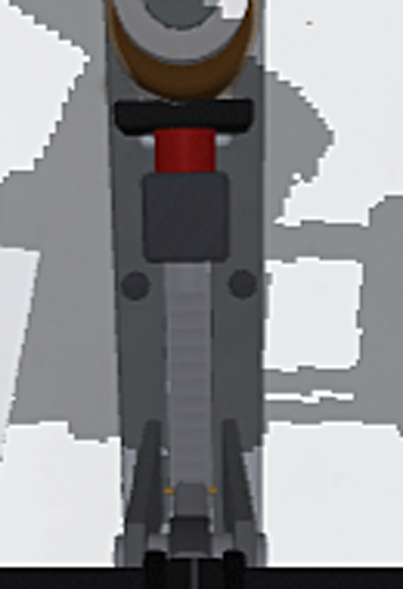

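The crop shows the pad touching the vial, with most of the red sleeve still visible: crop rows 127–172, about 11 mm of 13 mm. The spring has just started compressing, by about 2 mm. Next I'll let the trigger right back, then make the last stroke in small steps.

```bash
python3 -m jog '[[[10,0,0],[0,0,0],1],[[21,0,0],[0,0,0],1],[[21,0,0],[0,0,0],1],[[21,0,0],[0,0,0],1]]' | grep force; python3 -c "from h import *; mon()"
python3 -m jog '[[[-5,0,0],[0,0,0],1],[[-9,0,0],[0,0,0],1],[[-9,0,0],[0,0,0],1],[[-9,0,0],[0,0,0],1]]' | grep force;python3 -c "from h import *; mon()"
python3 -m jog '[[[-2,0,0],[0,0,0],1],[[-3,0,0],[0,0,0],1],[[-3,0,0],[0,0,0],1]]' | grep force;python3 -c "from h import *; mon()"
```

```text
force: [-0.2, -1.1, -0.5]
t 17.42 tool -88.2 sleeve rows 105 121 L 16.0 clamp-x front,back mm [-16.3 -28.7] area 306 F [-0.2 -1.1 -0.5]
force: [0.1, 6.1, 5.4]
t 17.8 tool -96.1 sleeve rows 95 111 L 16.0 clamp-x front,back mm [-16.3 -28.6] area 304 F [0.1 6.1 5.4]
force: [-0.6, 9.5, 7.3]
t 18.1 tool -98.1 sleeve rows 92 107 L 15.0 clamp-x front,back mm [-15.9 -27.4] area 283 F [-0.6  9.5  7.3]
```

```bash
python3 -m jog '[[[-2,0,0],[0,0,0],1],[[-3,0,0],[0,0,0],1],[[-3,0,0],[0,0,0],1]]' | grep force;python3 -c "from h import *; mon()"
python3 -m jog '[[[-2,0,0],[0,0,0],1],[[-2,0,0],[0,0,0],1],[[-2,0,0],[0,0,0],1]]' | grep force;python3 -c "from h import *; mon()"
```

```text
force: [0.8, 10.9, 10.1]
t 18.4 tool -100.6 sleeve rows 89 102 L 13.0 clamp-x front,back mm [-16.1 -25.9] area 246 F [ 0.8 10.9 10.1]
force: [-0.5, 12.9, 8.8]
t 18.7 tool -102.2 sleeve rows 86 99 L 12.31 clamp-x front,back mm [-15.4 -24.7] area 230 F [-0.5 12.9  8.8]
```

```bash
python3 -m jog '[[[-2,0,0],[0,0,0],1],[[-2,0,0],[0,0,0],1],[[-2,0,0],[0,0,0],1]]' | grep force;python3 -c "from h import *; mon()"
python3 -m jog '[[[-2,0,0],[0,0,0],1],[[-2,0,0],[0,0,0],1],[[-2,0,0],[0,0,0],1]]' | grep force;python3 -c "from h import *; mon()"
```

```text
force: [-0.8, 12.8, 9.5]
t 19.0 tool -103.8 sleeve rows 84 95 L 10.85 clamp-x front,back mm [-15.6 -23.7] area 202 F [-0.8 12.8  9.5]
force: [0.8, 14.0, 10.6]
t 19.3 tool -105.4 sleeve rows 82 92 L 10.0 clamp-x front,back mm [-15.6 -23. ] area 185 F [ 0.8 14.  10.6]
```

```bash
python3 -m jog '[[[-2,0,0],[0,0,0],1],[[-2,0,0],[0,0,0],1],[[-2,0,0],[0,0,0],1],[[-2,0,0],[0,0,0],1]]' | grep force;python3 -c "from h import *; mon()"
python3 - <<'E'
from h import *
im,s=snap("wrist","w10"); a=cv2.resize(im[40:230,190:320],None,fx=3.1,fy=3.1,interpolation=cv2.INTER_CUBIC)
im,s=snap("scene","s10"); b=cv2.resize(im[225:285,240:310],(397,340),interpolation=cv2.INTER_CUBIC); b=cv2.copyMakeBorder(b,0,a.shape[0]-340,0,0,cv2.BORDER_CONSTANT)
cv2.imwrite("pics/c10.png",np.hstack([a,b])[...,::-1])
E
```

```text
force: [0.0, 17.2, 10.2]
t 19.68 tool -106.2 sleeve rows 81 91 L 9.0 clamp-x front,back mm [-15.5 -22.2] area 166 F [ 0.  17.2 10.2]
```

View pics/c10.png

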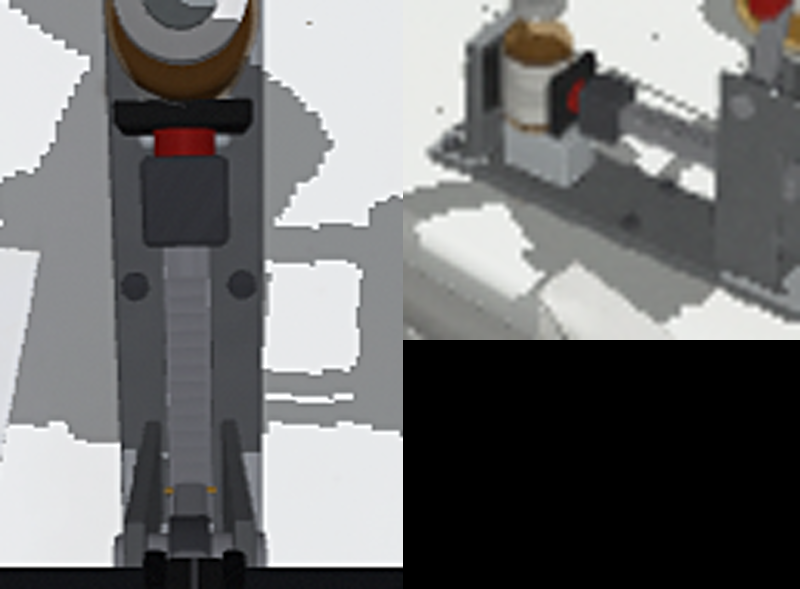

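The crop shows the vial upright on the pedestal, pressed between pad and jaw. The red sleeve spans crop rows 127–156, about 7 mm of 13 mm, so the spring is about half compressed, with the trigger held near its stop. I'll do one steadiness check and hand in.

```bash
python3 -m jog '[[[0,0,0],[0,0,0],1],[[0,0,0],[0,0,0],1],[[0,0,0],[0,0,0],1],[[0,0,0],[0,0,0],1]]' | grep force; python3 -c "
from h import *
mon(); print(bot.hand_in())"
```

```text
force: [1.3, 17.2, 10.7]
t 20.17 tool -106.2 sleeve rows 81 91 L 9.08 clamp-x front,back mm [-15.5 -22.2] area 166 F [ 1.3 17.2 10.7]
the job is handed in; nothing more can be done
None
```

The vial is upright on the pedestal and clamped against the fixed jaw. I handed in at about 20 s with the closed fingers still holding the trigger pulled near its stop.

- **Vial:** I lifted too soon on the first grasp and the fingers closed on nothing; the vial stayed where it was. The second grasp held, and after release the vial stood on the pedestal's middle to within about 2 mm.
- **Clamping:** I pumped the red bar stroke by stroke, letting it right back each time, and made the last stroke in small steps.
- **Final checks:** About 6.8 mm of the 13 mm red sleeve was still showing, so the spring is compressed about 6 mm. That is a little under half and well short of full. Two readings 0.5 s apart matched, with a steady push of about 17 N.
- **Less certain:** There was also a steady 10 N upward force on the fingers, probably from how they bear on the bar. The sleeve length is good to about 1 mm. I kept clear of the blue-capped vials but did not re-measure them at the end.

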